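Third hand for the spice rack's rail

TASK

A small wooden spice rack lies on its back on the worktop, half assembled: pick up the loose rail, slide the square tenon at one of its ends (either one) fully home into the square mortise of the rack's standing side panel, with the rail lying level along the back board, until the rail's shoulder closes flat on the panel. Then be the third hand for the person who will drive the screw from outside: without ramming it, keep the rail pushed endwise against the panel with a steady force of about 12 N, and finish while still gripping it and pushing like that. Leave the spice jars and the screwdriver where they are.

Things in the scene. Friction and masses are not known exactly. Their poses are not given: they have to be found in the camera images.
- rail: loose rail of pale plywood lying on the worktop, 34 x 34 mm square in section, about 0.14 kg. 180 mm between its two flat shoulders; beyond each a centred square tenon 18 x 18 mm, 12 mm long (the last 4 mm taper to 13 x 13): 204 mm overall, both ends alike. Origin: middle of its underside; x along its length, z up
- rail_center (a point): centre of the rail, 17 mm above its underside; axes as the rail's
- rack: half-built rack of the same plywood on its back on a thin non-slip mat; it does not shift when pushed. Origin: on the worktop under the middle of its back board, which is 170 mm (x) by 216 mm (y), upper face 13 mm above the worktop. At its +y end (the robot's left) stands the side panel. Along its far edge (x = 69 to 83 mm) the shelf stands 73 mm high. The -y end is open: the rail comes in there
- side_panel: the rack's standing side panel: plywood 18 mm thick, 170 mm along the rack's x, its top 83 mm above the worktop; stiff, it does not give under the push. Origin: middle of its lower edge, on its outer face; axes as the rack's
- mortise (a point): centre of the mouth of the square mortise in the panel's inner face: 21 x 21 mm, 15 mm deep, 30 mm above the worktop and 17 mm above the back board, so a rail lying on that board meets it with 1.5 mm of play on every side. Axes as the rack's: -y points out of the mortise, square to the panel; the tenon goes in along +y. With the rail home its centre lies 90 mm out along -y
- screwdriver: screwdriver with a black handle, 200 mm long and 26 mm thick, lying on the worktop left of the rack; leave it. Origin: under its middle
- spice_jar_1: spice jar with a green lid, 46 mm across and 106 mm tall, standing at the back on the right; leave it. Origin: centre of its foot
- spice_jar_2: a second such jar beside it; leave it
- spice_jar_3: a third such jar; leave it
Mind the look-alikes: they are no part of the job. Leave any yellow look-alike of the rail alone. Leave any purple look-alike of the spice_jar_3 alone.

How it is judged:
By the outcome, as a careful person would: the job done as asked, in the order asked, and still so for the second after the job is handed in, while the arm keeps its last pose, push and grip.
It also fails if it takes over 51 s, if anything falls off the work surface, if the arm or the gripper's body presses on something with over 40 N, if the wrist force passes 120 N, or if a joint passes its speed limit or range.

ROBOT

A 7-joint arm with a two-finger parallel gripper is mounted at the origin on a cart in front of the work surface, level with it; the furniture and walls round the work are solid. World frame = base frame: x ahead of the robot, y to its left, z up, the work surface at z = 0. Lengths are in m, angles in rad, forces in N, time in s.
With the tool pointing down it reaches from about 0.4 to 0.85 m from the base axis. Payload 4.5 kg.
Tool frame: the origin (TCP) lies at the very end of the fingers, on their centre line; the grasp point (between the pads) lies manip.grasp_offset behind it (manip.grasp_offset is the distance from the TCP to the grasp point, in m); z points along the fingers, x is the direction in which the jaws open and shut, and the axes are right-handed (so a half turn about z gives the same grasp; the last joint's range is limited). The gripper opens to 85 mm and grips with 20 to 120 N. Pads are 22 mm wide; open, the fingers measure 114 mm over their backs; the gripper's body (76 mm by 85 mm) begins 54 mm behind the grasp point. The pads swing forward as they close: fully open they stand 13 mm farther back than shut.
Start: joints at [1.296, 0.689, -0.195, 1.565, 0.157, 0.902, -0.215], TCP at [0.19, -0.595, 0.231] pointing down, gripper open.
Joint ranges: [-3.01, 3.01], [-0.46, 2.08], [-1.47, 1.51], [0.13, 2.56], [-1, 4.14], [0.04, 2.09], [-2.66, 2.66]. Speed limits (rad/s): [2.57, 2.57, 3.14, 3.14, 3.14, 3.14, 3.14].

INTERFACE

Orientations are given as a unit quaternion [w, x, y, z].
In Python, from rig import manip gives the robot as it stands.
- The arm moves only by the shell command python3 -m handwheel 'ROWS' [FORCE]. ROWS is JSON, a list of rows, each a list of 3 entries, a list of its own where there are three numbers: the shift along the tool's x, y, z in units of 40 mm (1.0 is 40 mm), then the turn, a rotation vector about the tool's x, y, z in units of 5 degrees (1.0 is 5 degrees), then the opening, from 0 (shut) to 1 (fully open). In form: [[[dx, dy, dz], [rx, ry, rz], gripper], ...]. A call has 1 to 10 rows; each row shifts and turns the commanded pose from where the row before left it, along the tool's axes as they then stand; what a row does not reach is not made up. A row lasts 1/12 s, in which the tool goes at most 41.7 mm and 7.16 degrees, less where a joint would pass 70% of its speed; a pose out of reach is approached as far as the arm can. A call is refused whole if a number of a shift passes 1 or a number of a turn 1, either way. A call with a gripper value outside its range is refused whole. The fingers move at their own pace and stop on an object; FORCE is the grip in N (left out, the last holds). Time passes only in rows, so rows that do not move let the fingers close. It gives the time, the measured TCP pose, the force and the opening at its end, in the units of the state.
- manip.sense(): the state, without advancing time (a new reading comes with each control period).
- manip.grab_frame(name): name is "scene" or "top" or "wrist"; returns a dict with "img" (420x560x3 uint8, red, green, blue), "mtx" (3x3 intrinsics, pixels), "k1" (the pictures are not rectified: a ray, as slopes to the right and down, at radius r is drawn at 1 + k1 r^2 times it, then the intrinsics apply), "R" (3x3) and "t" (3): a world point X has camera coordinates R X + t. Camera axes: x right, y down, z forward; pixel columns grow to the right and rows downward; lengths in m; the calibration is good to about 2 mm. A picture is of the moment at which its call begins. There is no depth.
- manip.hand_in(): hands the job in, once; it reports no verdict.
The state is a dict: "time_s": time; "qpos": joint angles; "joint_vel": joint speeds; "joint_torque": joint torques, N m; "tool_pos": TCP position; "eef_rot": TCP orientation; "wrist_force": force on the tool from outside, world axes, zero at the start; "torque": the same for the moment, N m; "opening": finger opening in m.
Only numpy, scipy, OpenCV 4.12 (cv2) and the standard library are available. Lean on these libraries where they do the work, as an engineer would, in place of code of your own. Each camera call takes 0.05 s, during which the arm holds its last target.

## Working session

There is one attempt and no reset: what is moved stays moved. The work goes in short steps, Python scripts to look and compute and a shell command to move; the robot and the scene stay as the last step left them, time stands still between calls to the robot, and variables do not carry over. Pictures are saved under pics/ and viewed, and the job is handed in when it is done.

```bash
ls; mkdir -p pics
cat > h.py <<'E'
import numpy as np, cv2
from rig import manip
def snap(n,f):
    d=manip.grab_frame(n); np.savez('pics/'+f+'.npz',**d); cv2.imwrite('pics/'+f+'.png',d['img'][:,:,::-1]); return d
def load(f): return dict(np.load('pics/'+f+'.npz'))
def ray(d,u,v):
    K=np.asarray(d['mtx']); k=float(d['k1'])
    p=cv2.undistortPoints(np.array([[[u,v]]],float),K,np.array([k,0,0,0.]))[0,0]
    R=np.asarray(d['R']);c=-R.T@d['t']; return c,R.T@np.array([p[0],p[1],1.])
def onz(d,u,v,z):
    c,r=ray(d,u,v); return c+r*(z-c[2])/r[2]
def proj(d,X):
    X=np.atleast_2d(X); P=X@np.asarray(d['R']).T+d['t']; x=P[:,:2]/P[:,2:]
    x=x*(1+float(d['k1'])*(x**2).sum(1,keepdims=True)); K=np.asarray(d['mtx']); return x@K[:2,:2].T+K[:2,2]
E
python3 - <<'E'
from h import *
for n in ['scene','top','wrist']:
    d=snap(n,n+'0'); print(n,-d['R'].T@d['t'],d['k1'],d['mtx'].tolist())
print(manip.sense(),manip.grasp_offset)
E
```

```text
pics
scene [-0.25358177  0.47394341  0.68164095] -0.11270395840606946 [[402.28092506884605, 0.0, 281.5099955393934], [0.0, 402.28092506884605, 218.38824357377894], [0.0, 0.0, 1.0]]
top [0.47203528 0.03058361 1.14087966] 0.035201646710831036 [[390.62265662274996, 0.0, 269.5715014335846], [0.0, 390.62265662274996, 213.66665276557114], [0.0, 0.0, 1.0]]
wrist [ 0.26486523 -0.57248764  0.37278552] -0.10195540750219165 [[369.9569296192204, 0.0, 279.56337419765975], [0.0, 369.9569296192204, 206.5268394431263], [0.0, 0.0, 1.0]]
{'time_s': 0.15, 'qpos': array([ 1.29580388,  0.68979763, -0.19455426,  1.56612832,  0.15726158,
        0.90250654, -0.21504789]), 'joint_vel': array([ 0.00036021, -0.00407299,  0.00082555, -0.00256066,  0.00034827,
        0.00029811,  0.00069648]), 'joint_torque': array([-1.60943455e-03, -5.39941871e+01, -1.26848046e+00, -1.58722544e+01,
        9.27205518e-03,  6.38686222e-03, -1.15122226e-06]), 'tool_pos': array([ 0.18977383, -0.59495277,  0.23065883]), 'eef_rot': array([-4.03276956e-04,  8.07471179e-01, -5.89906576e-01, -6.04361732e-04]), 'wrist_force': array([-0.15750576, -0.2733435 , -0.38314033]), 'torque': array([ 0.00422469,  0.03282289, -0.03296159]), 'opening': 0.08514991750592962} 0.0187
```

View pics/scene0.png

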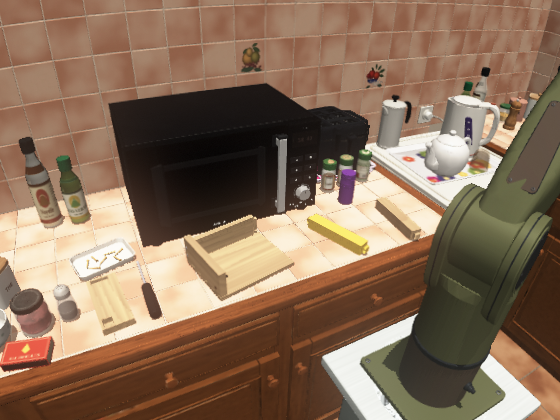

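View pics/top0.png

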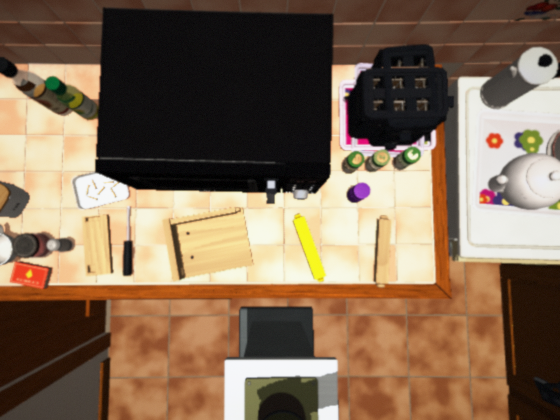

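View pics/wrist0.png

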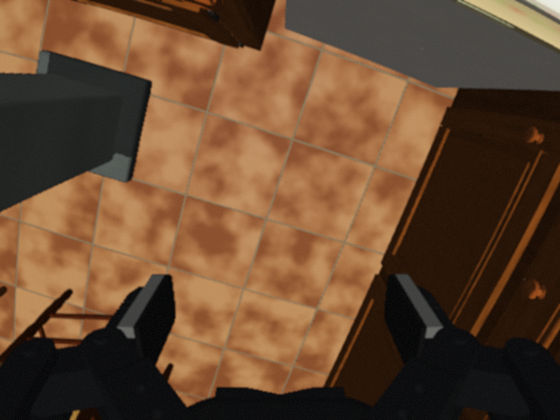

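Scene: pale rail at top pixel (382,250) and scene pixel (398,218); rack at top (210,243) with its side panel on the left; screwdriver at (128,250). Rail look-alikes are the yellow bar at top (309,247) and the slatted pale board at (98,245). Neither fits the description, so I choose (382,250). Close crops next.

Run:
```python
from h import *
a=load('top0')['img'][:,:,::-1]; s=load('scene0')['img'][:,:,::-1]
A=cv2.resize(a[195:295,150:270],(480,400),interpolation=cv2.INTER_CUBIC)
B=cv2.resize(a[200:300,350:425],(300,400),interpolation=cv2.INTER_CUBIC)
cv2.imwrite('pics/c1.png',np.hstack([A,B]))
A=cv2.resize(s[205:305,170:300],(520,400),interpolation=cv2.INTER_CUBIC)
B=cv2.resize(s[185:255,365:430],(260,280),interpolation=cv2.INTER_CUBIC)
B=cv2.copyMakeBorder(B,0,120,0,0,cv2.BORDER_CONSTANT)
cv2.imwrite('pics/c2.png',np.hstack([A,B]))
```

```text
(no output)
```

View pics/c1.png

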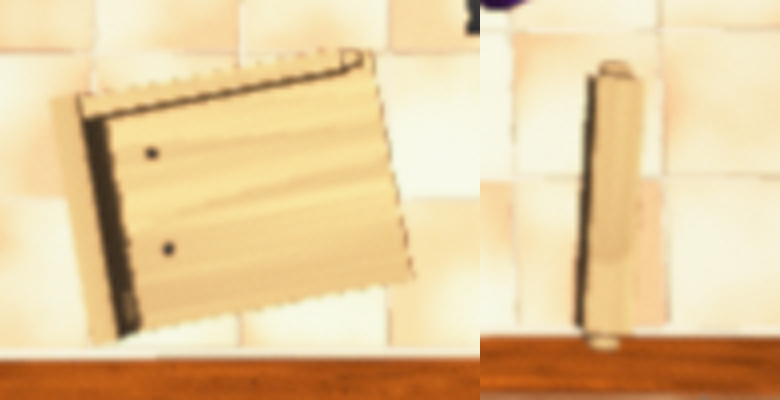

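View pics/c2.png

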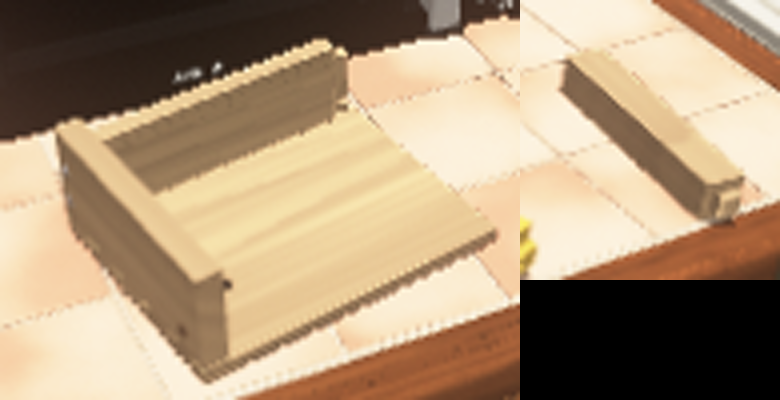

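Run:
```python
from h import *
d=load('top0'); s=load('scene0')
P=lambda l,z:np.array([onz(d,u,v,z) for u,v in l])
r=P([(379.25,218.75),(390.25,219.25),(388,282.5),(376,282)],.034);print('rail',r.round(4),r.mean(0))
a=(r[0]+r[1]-r[2]-r[3])/2;print(np.linalg.norm(a),np.degrees(np.arctan2(a[1],a[0])),np.linalg.norm(r[0]-r[1]))
b=P([(243,208.75),(253.3,264.3)],.013);print('board right edge',b.round(4),np.linalg.norm(b[0]-b[1]))
p=P([(163,220),(173,280.5),(180,279.5),(169.75,218.75)],.083);print('panel',p.round(4),np.linalg.norm(p[0]-p[1]),np.linalg.norm(p[2]-p[1]))
for e in (b[0]-b[1],p[0]-p[1],p[3]-p[2]):print(np.degrees(np.arctan2(e[1],e[0])))
# scene: panel top corners
q=np.array([onz(s,170+x/4,205+y/4,.083) for x,y in [(57,125),(80,122),(226,272),(193,282)]]);print(q.round(4))
q=np.array([onz(s,365+(x-520)/4,185+y/4,.034) for x,y in [(570,52),(745,178),(705,188)]]);print('rail sc',q.round(4))
```

```text
rail [[ 0.5446 -0.2807  0.034 ]
 [ 0.5431 -0.3116  0.034 ]
 [ 0.3662 -0.3001  0.034 ]
 [ 0.3676 -0.2668  0.034 ]] [ 0.45535487 -0.28979676  0.034     ]
0.17740834392013607 -4.098013606128312 0.03095706648560123
board right edge [[0.5762 0.1069 0.013 ]
 [0.4163 0.077  0.013 ]] 0.16268917630543098
panel [[0.5399 0.3184 0.083 ]
 [0.3778 0.2885 0.083 ]
 [0.3804 0.2699 0.083 ]
 [0.5432 0.3002 0.083 ]] 0.1647517148993742 0.018754744518802578
10.585585648778645
10.432730785625186
10.540740429192489
[[0.5418 0.3183 0.083 ]
 [0.5388 0.3047 0.083 ]
 [0.3739 0.2715 0.083 ]
 [0.374  0.2906 0.083 ]]
rail sc [[ 0.5448 -0.2873  0.034 ]
 [ 0.3579 -0.2958  0.034 ]
 [ 0.3613 -0.2613  0.034 ]]
```

```bash
cat >> h.py <<'E'
from scipy.spatial.transform import Rotation as Ro
def Rt(s=None):
    q=(s or manip.sense())['eef_rot']; return Ro.from_quat([q[1],q[2],q[3],q[0]])
def goal(yaw,tilt=0): # tool y heading (deg), z down
    c,s=np.cos(np.radians(yaw)),np.sin(np.radians(yaw)); y=np.array([c,s,0]);z=np.array([0,0,-1.]);
    return Ro.from_matrix(np.c_[np.cross(y,z),y,z])
def go(pos=None,R=None):
    s=manip.sense(); T=Rt(s)
    if pos is not None: print('shift units in current tool axes',(T.inv().apply(np.array(pos)-s['tool_pos'])/.04).round(3))
    if R is not None:
        rv=(T.inv()*R).as_rotvec(); print('turn units',(np.degrees(rv)/5).round(3))
        if pos is not None: print('shift units in goal axes (turn first)',(R.inv().apply(np.array(pos)-s['tool_pos'])/.04).round(3))
E
python3 - <<'E'
from h import *
d=load('wrist0'); T=Rt(); print((T.as_matrix().T@d['R'].T).round(3), T.inv().apply(-d['R'].T@d['t']-manip.sense()['tool_pos']))
go([.455,-.29,.25])
E
python3 -m handwheel '[[[0,0,-0.5],[0,0,0],1],[[-0.5,-0.85,0],[0,0,0],1],[[-0.5,-0.85,0],[0,0,0],1],[[-0.5,-0.85,0],[0,0,0],1],[[-0.5,-0.85,0],[0,0,0],1],[[-0.5,-0.85,0],[0,0,0],1],[[-0.5,-0.85,0],[0,0,0],1],[[-0.5,-0.85,0],[0,0,0],1],[[-0.5,-0.85,0],[0,0,0],1],[[-0.5,-0.85,0],[0,0,0],1]]'
```

```text
[[ 1.    -0.001 -0.001]
 [ 0.001  0.952  0.307]
 [ 0.001 -0.307  0.952]] [ 0.0012212  -0.07835807 -0.14213345]
shift units in current tool axes [-5.248 -8.635 -0.476]
time_s: 0.98
tool_pos: [0.4276, -0.3293, 0.2512]
eef_rot: [0.0, 0.807, -0.59, -0.0]
wrist_force: [0.6, 0.9, -0.5]
opening: 0.0853
```

Run:
```python
from h import *
go([.455,-.29,.22],goal(176)); d=snap('wrist','w1'); print(manip.sense()['qpos'].round(2))
```

```text
shift units in current tool axes [-0.727 -0.951  0.78 ]
turn units [4.000e-03 2.000e-03 4.338e+00]
shift units in goal axes (turn first) [-1.028 -0.615  0.78 ]
[ 0.67  0.55 -0.19  1.8   0.13  0.8  -0.83]
```

View pics/w1.png

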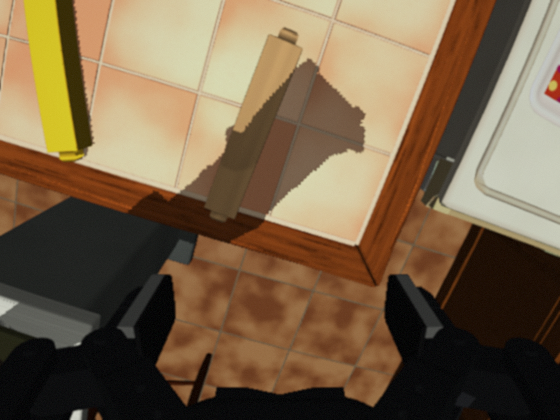

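Wrist view: the pale rail with a tenon at both ends, far shoulder about (273,34)–(301,46), near shoulder about (208,208)–(238,218), half in the arm's shadow.

```bash
python3 -m handwheel '[[[-0.8,-0.5,0.3],[0,0,0.8],1],[[-0.2,-0.1,0.3],[0,0,0.9],1],[[0,0,0],[0,0,0.9],1],[[0,0,0],[0,0,0.9],1],[[0,0,0],[0,0,0.84],1],[[0,0,0],[0,0,0],1]]'
python3 - <<'E'
from h import *
d=load('w1')
r=np.array([onz(d,u,v,.034) for u,v in [(273,34),(301,46),(238,218),(208,210)]]);print(r.round(4),r.mean(0))
a=(r[0]+r[1]-r[2]-r[3])/2;print(np.linalg.norm(a),np.degrees(np.arctan2(a[1],a[0])),np.linalg.norm(r[0]-r[1]))
d=snap('wrist','w2'); go([.455,-.29,.2],goal(176))
E
```

```text
time_s: 1.53
tool_pos: [0.4379, -0.2856, 0.2271]
eef_rot: [-0.0, -0.681, 0.732, 0.0]
wrist_force: [-0.4, 0.5, -0.3]
opening: 0.0854
[[ 0.5467 -0.2862  0.034 ]
 [ 0.5445 -0.3136  0.034 ]
 [ 0.3671 -0.3044  0.034 ]
 [ 0.3661 -0.2726  0.034 ]] [ 0.45608464 -0.29419538  0.034     ]
0.17932948311442037 -3.6463060089622785 0.027524156014989334
shift units in current tool axes [ 0.079 -0.432  0.678]
turn units [ 0.005 -0.002  0.017]
shift units in goal axes (turn first) [ 0.078 -0.432  0.679]
```

View pics/w2.png

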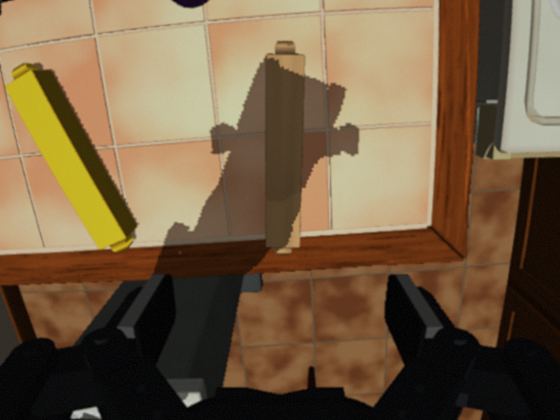

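Run:
```python
from h import *
d=load('w2')
r=np.array([onz(d,u,v,.034) for u,v in [(267,56),(304,56),(299,247),(265,245)]]);print(r.round(4),r.mean(0))
a=(r[0]+r[1]-r[2]-r[3])/2;print(np.linalg.norm(a),np.degrees(np.arctan2(a[1],a[0])),np.linalg.norm(r[0]-r[1]))
t=load('top0');s=load('scene0')
def tri(a,pa,b,pb):
    c1,r1=ray(a,*pa);c2,r2=ray(b,*pb);k=np.linalg.lstsq(np.c_[r1,-r2],c2-c1,rcond=None)[0];p,q=c1+k[0]*r1,c2+k[1]*r2;return (p+q)/2,np.linalg.norm(p-q)
print('handle',tri(t,(271,201),s,(283,211)),tri(t,(271,181),s,(282,140)))
go([.39,.10,.19])
```

```text
[[ 0.5441 -0.2835  0.034 ]
 [ 0.5418 -0.3151  0.034 ]
 [ 0.365  -0.3006  0.034 ]
 [ 0.3696 -0.2672  0.034 ]] [ 0.45513852 -0.29159155  0.034     ]
0.1763033813443493 -5.014011909450071 0.03163987921380566
handle (array([0.59335597, 0.02265783, 0.04334789]), np.float64(0.007168155942094362)) (array([0.6151909 , 0.02223841, 0.25373494]), np.float64(0.009872916245539891))
shift units in current tool axes [-9.538  1.854  0.928]
```

```bash
python3 -m handwheel '[[[-0.95,0.18,0.1],[0,0,0],1],[[-0.95,0.18,0.1],[0,0,0],1],[[-0.95,0.18,0.1],[0,0,0],1],[[-0.95,0.18,0.1],[0,0,0],1],[[-0.95,0.18,0.1],[0,0,0],1],[[-0.95,0.18,0.1],[0,0,0],1],[[-0.95,0.18,0.1],[0,0,0],1],[[-0.95,0.18,0.1],[0,0,0],1],[[-0.95,0.18,0.1],[0,0,0],1],[[-0.95,0.18,0.1],[0,0,0],1]]';python3 -m handwheel '[[[0,0,0],[0,-1,0],1],[[0,0,0],[0,-1,0],1],[[0,0,0],[0,-1,0],1],[[0,0,0],[0,-1,0],1],[[0,0,0],[0,-1,0],1],[[0,0,0],[0,0,0],1]]'
python3 - <<'E'
from h import *
d=snap('wrist','w3')
E
```

```text
time_s: 2.42
tool_pos: [0.3925, 0.1001, 0.1872]
eef_rot: [0.0, -0.683, 0.731, -0.0]
wrist_force: [-0.6, -0.7, -0.5]
opening: 0.0852
time_s: 2.92
tool_pos: [0.393, 0.092, 0.1855]
eef_rot: [0.15, -0.662, 0.721, 0.141]
wrist_force: [0.5, -0.2, -0.3]
opening: 0.0855
```

View pics/w3.png

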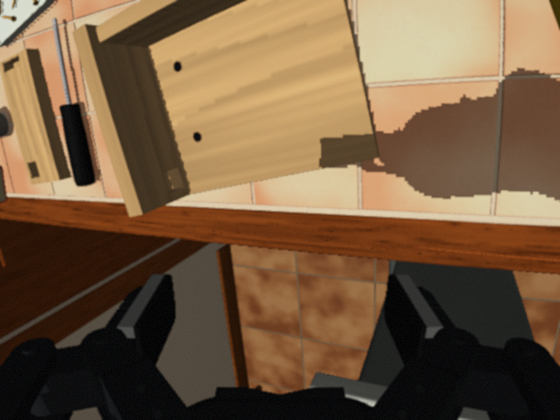

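Run:
```python
from h import *
a=load('w3')['img'][:,:,::-1]
A=cv2.resize(a[0:220,70:220],None,fx=4,fy=4,interpolation=cv2.INTER_CUBIC)
B=cv2.convertScaleAbs(A[440:880],alpha=1.6); cv2.imwrite('pics/c3.png',B)
```

```text
(no output)
```

View pics/c3.png

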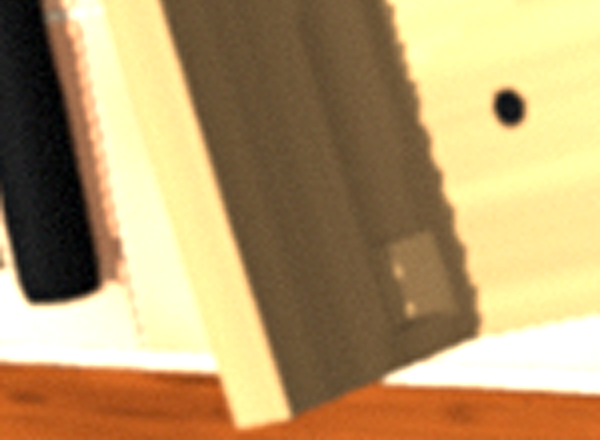

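Run:
```python
from h import *
d=load('w3'); px=lambda x,y:(70+x/4,110+y/4)
A=onz(d,*px(478,330),.013); B=onz(d,*px(290,410),.083); Bo=onz(d,*px(237,430),.083); C=onz(d,378,160,.013); C2=onz(d,348,10,.013)
print('innerbottom near',A,'inner top near',B,'outer top near',Bo,'board right near',C,'edge far',C2)
# far top inner: near crop top (160,0); 
F=onz(d,*px(160,0),.083); print('inner top edge pt',F,'angle',np.degrees(np.arctan2(*(F-B)[[1,0]])))
print('right edge ang',np.degrees(np.arctan2(*(C2-C)[[1,0]])))
for yaw in (10.5,):
    c,s=np.cos(np.radians(yaw)),np.sin(np.radians(yaw)); ex=np.array([c,s,0]);ey=np.array([-s,c,0])
    print('ey of A,B,F,Bo,C,C2',[(p@ey).round(4) for p in (A,B,F,Bo,C,C2)],'ex',[(p@ex).round(4) for p in (A,B,F,Bo,C,C2)])
    t=load('top0')
    P=[onz(t,u,v,z) for u,v,z in [(163,220,.083),(173,280.5,.083),(180,279.5,.083),(169.75,218.75,.083),(243,208.75,.013),(253.3,264.3,.013)]]
    print('top ey',[(p@ey).round(4) for p in P],'ex',[(p@ex).round(4) for p in P])
    for y0 in (A@ey,B@ey):
        for q in [(385,240),(430,232),(460,310),(400,325)]:
            cc,r=ray(d,*px(*q)); k=(y0-cc@ey)/(r@ey); p=cc+k*r; print((p@ex).round(4),p[2].round(4),p.round(4))
```

```text
innerbottom near [0.38154468 0.27193031 0.013     ] inner top near [0.38145823 0.27136629 0.083     ] outer top near [0.37566719 0.28938495 0.083     ] board right near [0.41440607 0.07732271 0.013     ] edge far [0.53141056 0.09740439 0.013     ]
inner top edge pt [0.47264781 0.2884801  0.083     ] angle 10.629220529868059
right edge ang 9.738884668211663
ey of A,B,F,Bo,C,C2 [np.float64(0.1978), np.float64(0.1973), np.float64(0.1975), np.float64(0.2161), np.float64(0.0005), np.float64(-0.0011)] ex [np.float64(0.4247), np.float64(0.4245), np.float64(0.5173), np.float64(0.4221), np.float64(0.4216), np.float64(0.5403)]
top ey [np.float64(0.2146), np.float64(0.2148), np.float64(0.1961), np.float64(0.1962), np.float64(0.0001), np.float64(-0.0002)] ex [np.float64(0.5889), np.float64(0.4241), np.float64(0.4232), np.float64(0.5888), np.float64(0.5861), np.float64(0.4234)]
0.4542 0.0368 [0.4105 0.2773 0.0368]
0.4528 0.02 [0.4092 0.277  0.02  ]
0.4314 0.0175 [0.3881 0.2731 0.0175]
0.4333 0.0405 [0.39   0.2735 0.0405]
0.4542 0.0374 [0.4107 0.2768 0.0374]
0.4528 0.0206 [0.4093 0.2765 0.0206]
0.4314 0.0182 [0.3882 0.2726 0.0182]
0.4334 0.0411 [0.3902 0.273  0.0411]
```

```bash
python3 -m handwheel '[[[0,0,0],[0,1,0],1],[[0,0,0],[0,1,0],1],[[0,0,0],[0,1,0],1],[[0,0,0],[0,1,0],1],[[0,0,0],[0,1,0],1],[[0,0,0],[0,0,0],1]]'
python3 - <<'E'
from h import *
go([.4555,-.292,.15],goal(175.7))
E
```

```text
time_s: 3.47
tool_pos: [0.3925, 0.1071, 0.1866]
eef_rot: [0.002, -0.69, 0.724, 0.002]
wrist_force: [0.1, 0.9, -0.4]
opening: 0.0858
shift units in current tool axes [ 9.895 -2.054  0.863]
turn units [0.001 0.06  0.307]
shift units in goal axes (turn first) [ 9.832 -2.319  0.915]
```

```bash
python3 -m handwheel '[[[0.98,-0.22,0],[0,0,0],1],[[0.98,-0.22,0],[0,0,0],1],[[0.98,-0.22,0],[0,0,0],1],[[0.98,-0.22,0],[0,0,0],1],[[0.98,-0.22,0],[0,0,0],1],[[0.98,-0.22,0],[0,0,0],1],[[0.98,-0.22,0],[0,0,0],1],[[0.98,-0.22,0],[0,0,0],1],[[0.98,-0.22,0],[0,0,0],1],[[0.98,-0.22,0.5],[0,0,0],1]]';python3 -m handwheel '[[[0,0,0.3],[0,0,0],1],[[0,0,0],[0,0,0],1]]'
python3 - <<'E'
from h import *
go([.4555,-.292,.004],goal(175.7)); snap('wrist','w4');d=snap('top','top4')
E
```

```text
time_s: 4.3
tool_pos: [0.4549, -0.2991, 0.1669]
eef_rot: [0.002, -0.683, 0.731, 0.0]
wrist_force: [0.9, 0.8, 0.4]
opening: 0.0856
time_s: 4.47
tool_pos: [0.451, -0.2972, 0.1502]
eef_rot: [0.0, -0.681, 0.732, 0.005]
wrist_force: [-0.4, 1.3, 0.4]
opening: 0.0853
shift units in current tool axes [-0.111 -0.129  3.656]
turn units [0.083 0.086 0.044]
shift units in goal axes (turn first) [-0.139 -0.102  3.656]
```

View pics/w4.png

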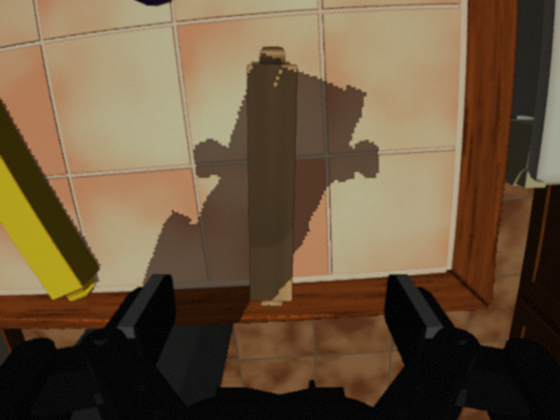

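Run:
```python
from h import *
d=load('w4')
r=np.array([onz(d,u,v,.034) for u,v in [(248,65),(297,67),(292.5,300),(250,298)]]);print(r.round(4),r.mean(0))
a=(r[0]+r[1]-r[2]-r[3])/2;print(np.linalg.norm(a),np.degrees(np.arctan2(a[1],a[0])),np.linalg.norm(r[0]-r[1]))
s=manip.sense();print(s['tool_pos'],Rt().as_matrix().round(3));c=r.mean(0); go([c[0],c[1],.06],goal(np.degrees(np.arctan2(a[1],a[0]))+180))
```

```text
[[ 0.5454 -0.2833  0.034 ]
 [ 0.5417 -0.3155  0.034 ]
 [ 0.3656 -0.3017  0.034 ]
 [ 0.3697 -0.2676  0.034 ]] [ 0.45560418 -0.29202474  0.034     ]
0.17653595959967713 -4.803635999232599 0.03244978962870177
[ 0.4523608  -0.29414361  0.15196409] [[-0.067 -0.998 -0.005]
 [-0.998  0.066  0.009]
 [-0.008  0.006 -1.   ]]
shift units in current tool axes [-0.039 -0.09   2.299]
turn units [0.065 0.097 0.198]
shift units in goal axes (turn first) [-0.06  -0.076  2.299]
```

```bash
python3 -m handwheel '[[[-0.05,-0.08,0.5],[0.03,0.05,0.15],1],[[0,0,0.8],[0,0,0],1],[[0,0,0.8],[0,0,0],1],[[0,0,0.6],[0,0,0],1],[[0,0,0.4],[0,0,0],1],[[0,0,0],[0,0,0],1],[[0,0,0],[0,0,0],1]]'
python3 - <<'E'
from h import *
go([.4555,-.292,.004],goal(175.4))
E
```

```text
time_s: 5.15
tool_pos: [0.456, -0.2917, 0.0285]
eef_rot: [0.0, -0.679, 0.734, 0.002]
wrist_force: [0.3, 0.5, 0.8]
opening: 0.0855
shift units in current tool axes [0.011 0.01  0.612]
turn units [0.03  0.039 0.017]
shift units in goal axes (turn first) [0.009 0.012 0.612]
```

```bash
python3 -m handwheel '[[[0,0,0.3],[0.03,0.04,0],1],[[0,0,0.25],[0,0,0],1],[[0,0,0],[0,0,0],1],[[0,0,0],[0,0,0],0],[[0,0,0],[0,0,0],0],[[0,0,0],[0,0,0],0],[[0,0,0],[0,0,0],0],[[0,0,0],[0,0,0],0],[[0,0,0],[0,0,0],0]]' 80
python3 - <<'E'
from h import *
go([.4555,-.292,.004],goal(175.4));s=manip.sense();print(s['wrist_force'],s['torque'],s['qpos'].round(2))
E
```

```text
time_s: 5.9
tool_pos: [0.4558, -0.2934, 0.0067]
eef_rot: [-0.0, -0.678, 0.735, -0.001]
wrist_force: [-1.0, 1.5, 7.1]
opening: 0.0326
shift units in current tool axes [-0.034  0.01   0.068]
turn units [-0.013 -0.016 -0.016]
shift units in goal axes (turn first) [-0.034  0.01   0.068]
[-1.01216373  1.50457699  7.13636281] [0.25836825 0.03547499 0.08008995] [ 0.5   0.95 -0.03  1.95  0.09  0.24 -1.26]
```

```bash
python3 -m handwheel '[[[0,0,-0.3],[0,0,0],0],[[0,0,-0.7],[0,0,0],0],[[0,0,-1],[0,0,0],0],[[0,0,-1],[0,0,0],0],[[0,0,-1],[0,0,0],0],[[0,0,-0.7],[0,0,0],0],[[0,0,0],[0,0,0],0]]'
python3 - <<'E'
from h import *
go([.424,.05,.19],goal(175.4));s=manip.sense();print(s['wrist_force'],s['torque']);snap('wrist','w5')
E
```

```text
time_s: 6.48
tool_pos: [0.4583, -0.2951, 0.2004]
eef_rot: [0.001, -0.677, 0.736, -0.006]
wrist_force: [1.3, -0.8, -0.9]
opening: 0.0327
shift units in current tool axes [-8.528  1.566  0.19 ]
turn units [-0.121 -0.07  -0.024]
shift units in goal axes (turn first) [-8.53   1.546  0.259]
[ 1.33779828 -0.80953851 -0.91993794] [-0.0207075  -0.05342934  0.04081527]
```

View pics/w5.png

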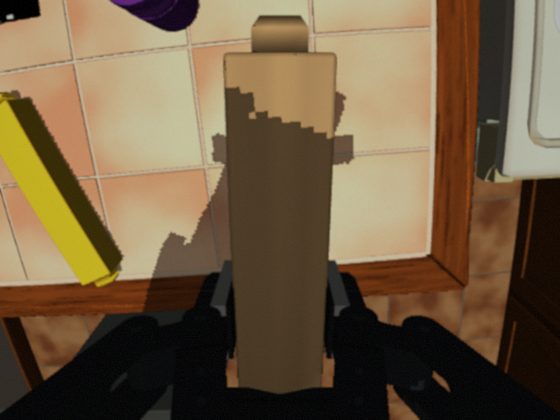

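The rail is held, centred and straight: far shoulder at row 55 spanning columns 225–335, tenon at (279,33). Next I carry it to the rack.

```bash
python3 -m handwheel '[[[-0.85,0.16,0],[0,0,0],0],[[-0.85,0.16,0],[0,0,0],0],[[-0.85,0.16,0],[0,0,0],0],[[-0.85,0.16,0],[0,0,0],0],[[-0.85,0.16,0],[0,0,0],0],[[-0.85,0.16,0],[0,0,0],0],[[-0.85,0.16,0],[0,0,0],0],[[-0.85,0.16,0],[0,0,0],0],[[-0.85,0.16,0],[0,0,0],0],[[-0.85,0.12,0],[0,0,0],0]]'; python3 -m handwheel '[[[0,0,0],[0,0,-1],0],[[0,0,0],[0,0,-1],0],[[0,0,0],[0,0,-1],0],[[0,0,0],[0,0,-1],0],[[0,0,0],[0,0,-1],0],[[0,0,0],[0,0,-1],0],[[0,0,0],[0,0,-1],0],[[0,0,0],[0,0,-1],0],[[0,0,0],[0,0,-1],0],[[0,0,0],[0,0,-1],0]]'; python3 -m handwheel '[[[0,0,0],[0,0,-1],0],[[0,0,0],[0,0,-1],0],[[0,0,0],[0,0,-1],0],[[0,0,0],[0,0,-1],0],[[0,0,0],[0,0,-1],0],[[0,0,0],[0,0,-1],0],[[0,0,0],[0,0,-1],0],[[0,0,0],[0,0,-1],0],[[0,0,0],[0,0,-1],0],[[0,0,0],[0,0,-1],0]]'; python3 -m handwheel '[[[0,0,0],[0,0,-1],0],[[0,0,0],[0,0,0],0],[[0,0,0],[0,0,0],0]]';python3 - <<'E'
from h import *
c,s=np.cos(np.radians(10.5)),np.sin(np.radians(10.5)); ex=np.array([c,s,0]);ey=np.array([-s,c,0])
p=.443*ex+.055*ey+np.array([0,0,.10]); print(p); go(p,goal(-79.5)); print(manip.sense()['qpos'].round(2))
E
```

```text
time_s: 7.37
tool_pos: [0.4189, 0.052, 0.1926]
eef_rot: [-0.002, -0.678, 0.735, 0.0]
wrist_force: [0.7, 0.3, -1.4]
opening: 0.0331
time_s: 8.2
tool_pos: [0.4196, 0.0505, 0.1926]
eef_rot: [0.001, 0.926, -0.378, -0.001]
wrist_force: [0.5, 0.2, -2.1]
opening: 0.0328
time_s: 9.03
tool_pos: [0.4197, 0.0504, 0.1926]
eef_rot: [0.001, 0.999, 0.049, -0.002]
wrist_force: [-0.4, -0.3, -1.8]
opening: 0.0323
time_s: 9.28
tool_pos: [0.42, 0.0505, 0.1928]
eef_rot: [0.001, 0.996, 0.089, -0.001]
wrist_force: [-0.6, -0.6, -1.0]
opening: 0.0329
[0.42555897 0.13480936 0.1       ]
shift units in current tool axes [ 0.515 -2.053  2.318]
turn units [ 0.01   0.029 -0.064]
shift units in goal axes (turn first) [ 0.52  -2.048  2.321]
[ 0.11  0.55 -0.52  2.18  0.52  0.54 -0.62]
```

```bash
python3 -m handwheel '[[[0.18,-0.7,0.5],[0,0,-0.06],0],[[0.17,-0.7,0.6],[0,0,0],0],[[0.17,-0.65,0.6],[0,0,0],0],[[0,0,0.6],[0,0,0],0],[[0,0,0.6],[0,0,0],0],[[0,0,0.6],[0,0,0],0],[[0,0,0],[0,0,0],0],[[0,0,0],[0,0,0],0],[[0,0,0],[0,0,0],0]]'
python3 - <<'E'
from h import *
c,s=np.cos(np.radians(10.5)),np.sin(np.radians(10.5)); ex=np.array([c,s,0]);ey=np.array([-s,c,0])
p=.443*ex+.055*ey+np.array([0,0,.0205]); go(p,goal(-79.5)); print(manip.sense()['qpos'].round(2))
snap('wrist','w6');snap('top','top6');snap('scene','scene6')
a=load('top6')['img'][:,:,::-1][180:300,140:280]; b=load('scene6')['img'][:,:,::-1][190:320,160:310]
cv2.imwrite('pics/c6.png',np.hstack([cv2.resize(a,(467,400),interpolation=cv2.INTER_CUBIC)[:, :330],cv2.resize(b,(461,400),interpolation=cv2.INTER_CUBIC)]))
E
```

```text
time_s: 10.03
tool_pos: [0.4265, 0.1352, 0.0541]
eef_rot: [0.001, 0.996, 0.092, 0.0]
wrist_force: [-0.1, 0.3, -1.3]
opening: 0.0329
shift units in current tool axes [-0.026  0.004  0.84 ]
turn units [ 0.014 -0.002  0.014]
shift units in goal axes (turn first) [-0.026  0.005  0.84 ]
[-0.32  0.82 -0.14  2.22  0.78  0.15 -1.01]
```

View pics/w6.png

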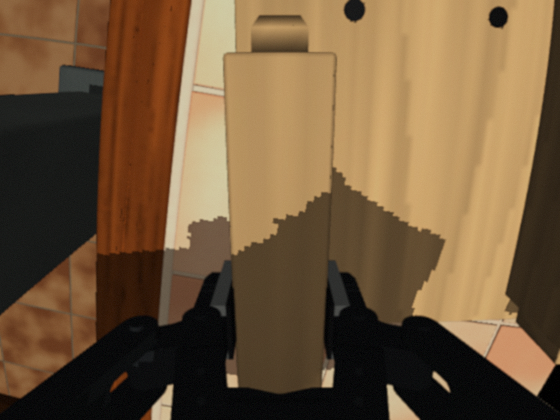

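View pics/c6.png

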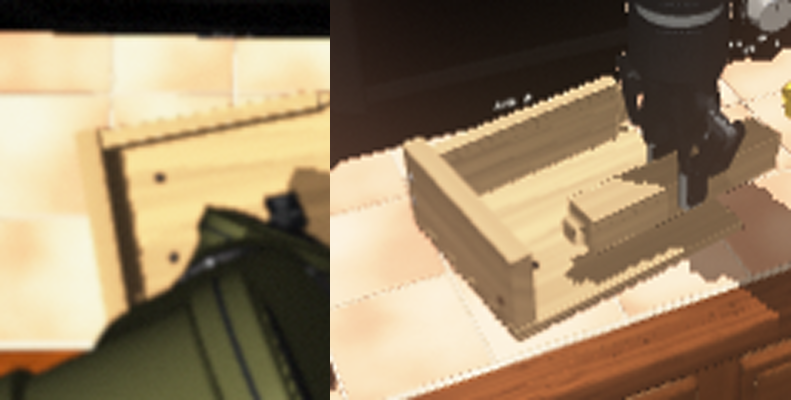

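```bash
python3 -m handwheel '[[[-0.02,0,0.2],[0.01,0,0.01],0],[[0,0,0.2],[0,0,0],0],[[0,0,0.2],[0,0,0],0],[[0,0,0.2],[0,0,0],0],[[0,0,0],[0,0,0],0],[[0,0,0],[0,0,0],0],[[0,0,0],[0,0,0],0]]'
python3 - <<'E'
from h import *
c,s=np.cos(np.radians(10.5)),np.sin(np.radians(10.5)); ex=np.array([c,s,0]);ey=np.array([-s,c,0])
d=load('scene6');cc,r=ray(d,239.7,265.4);k=(.157-cc@ey)/(r@ey);p=cc+k*r;print('tenon ex',p@ex,p[2])
p=.443*ex+.055*ey+np.array([0,0,.0205]); go(p,goal(-79.5)); S=manip.sense();print(S['qpos'].round(2),S['wrist_force'])
snap('wrist','w7');snap('scene','scene7')
b=load('scene7')['img'][:,:,::-1][200:310,170:300]
cv2.imwrite('pics/c7.png',cv2.resize(b,None,fx=5,fy=5,interpolation=cv2.INTER_CUBIC))
E
```

```text
time_s: 10.77
tool_pos: [0.4268, 0.1352, 0.0228]
eef_rot: [-0.0, 0.996, 0.092, -0.0]
wrist_force: [0.1, 0.2, -2.0]
opening: 0.0328
tenon ex 0.4295549316036321 0.07458721446551753
shift units in current tool axes [-0.032  0.004  0.057]
turn units [-0.003  0.005  0.005]
shift units in goal axes (turn first) [-0.032  0.004  0.057]
[-0.38  0.89 -0.05  2.23  0.98  0.04 -1.21] [ 0.0882623   0.21036187 -2.00987866]
```

View pics/c7.png

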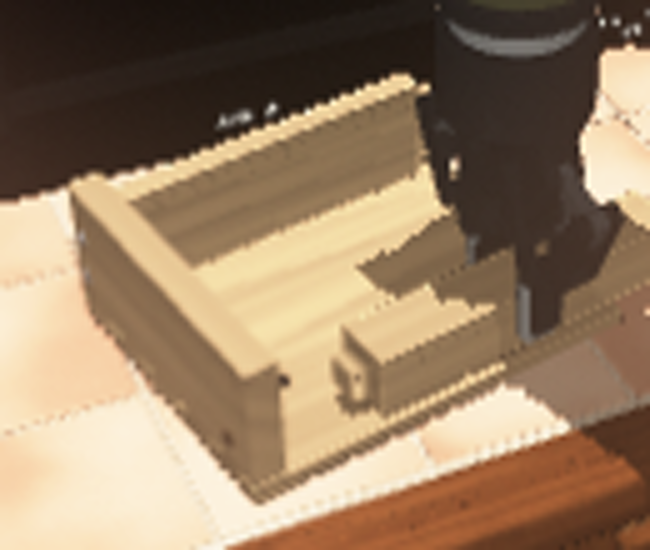

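View pics/w7.png

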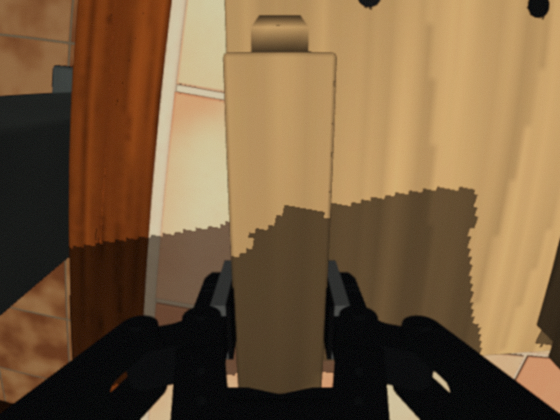

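Run:
```python
from h import *
S=manip.sense();print(S['qpos'].round(4),S['tool_pos'],S['time_s'])
c,s=np.cos(np.radians(10.5)),np.sin(np.radians(10.5)); ex=np.array([c,s,0]);ey=np.array([-s,c,0])
# wrist cam: board near edge (z=.013) and rail left top edge
d=load('w7')
for u,v in [(226,5),(228,40)]: p=onz(d,u,v,.013);print('board edge',(p@ex).round(4),(p@ey).round(4))
z=S['tool_pos'][2]-.0067+.034
for u,v in [(225,56),(335,56)]: p=onz(d,u,v,z);print('rail top corner',(p@ex).round(4),(p@ey).round(4))
for u,v in [(369,1),(539,9)]: p=onz(d,u,v,.013);print('hole',(p@ex).round(4),(p@ey).round(4))
print('tcp',S['tool_pos']@ex,S['tool_pos']@ey)
d=load('w3')
for u,v in [(70+510/4,110+107/4),(178,66.5)]: p=onz(d,u,v,.013);print('hole w3',(p@ex).round(4),(p@ey).round(4))
d=load('top0')
for u,v in [(150+152/4,195+152/4),(150+168/4,195+248/4)]: p=onz(d,u,v,.013);print('hole top',(p@ex).round(4),(p@ey).round(4))
```

```text
[-0.3805  0.8897 -0.0472  2.2288  0.9853  0.0437 -1.2113] [0.42668678 0.1352277  0.02272101] 10.8667
board edge 0.4238 0.1638
board edge 0.4242 0.151
rail top corner 0.428 0.1421
rail top corner 0.4603 0.142
hole 0.478 0.1655
hole 0.5482 0.1669
tcp 0.444185159526833 0.055205811066305815
hole w3 0.4777 0.1678
hole w3 0.5474 0.1676
hole top 0.5464 0.1683
hole top 0.4765 0.1686
```

```bash
python3 -m handwheel '[[[-0.03,-0.3,0],[0,0,0],0],[[0,-0.3,0],[0,0,0],0],[[0,-0.3,0],[0,0,0],0],[[0,0,0.05],[0,0,0],0],[[0,0,0],[0,0,0],0],[[0,0,0],[0,0,0],0]]'
cat >> h.py <<'E'
c,s_=np.cos(np.radians(10.5)),np.sin(np.radians(10.5)); ex=np.array([c,s_,0]);ey=np.array([-s_,c,0])
def st():
    S=manip.sense();p=S['tool_pos'];f=S['wrist_force'];R=Rt(S).as_matrix()
    print('t',S['time_s'],'ex %.4f ey %.4f z %.4f'%(p@ex,p@ey,p[2]),'F ex,ey,z',(f@ex).round(2),(f@ey).round(2),f[2].round(2),'op',round(S['opening'],4),'j6',S['qpos'][5].round(4))
    print(' tool y: yaw %.2f, pitch(deg) %.2f roll %.2f'%(np.degrees(np.arctan2(R[1,1],R[0,1])),np.degrees(R[2,1]),np.degrees(R[2,0])),'tq',S['torque'].round(2))
E
python3 - <<'E'
from h import *
st()
snap('wrist','w8');snap('scene','scene8')
b=load('scene8')['img'][:,:,::-1][200:310,170:300]
cv2.imwrite('pics/c8.png',cv2.resize(b,None,fx=5,fy=5,interpolation=cv2.INTER_CUBIC))
st()
E
```

```text
time_s: 11.37
tool_pos: [0.4184, 0.1698, 0.0199]
eef_rot: [0.001, 0.996, 0.092, -0.001]
wrist_force: [-0.8, -0.6, -1.8]
opening: 0.0326
t 11.3667 ex 0.4424 ey 0.0907 z 0.0199 F ex,ey,z -0.86 -0.5 -1.78 op 0.0326 j6 0.0599
 tool y: yaw -79.41, pitch(deg) 0.09 roll -0.12 tq [-0.02  0.03  0.02]
t 11.4667 ex 0.4424 ey 0.0902 z 0.0200 F ex,ey,z -0.2 -0.7 -1.69 op 0.0326 j6 0.0597
 tool y: yaw -79.48, pitch(deg) 0.09 roll -0.12 tq [-0.01 -0.02 -0.01]
```

View pics/c8.png

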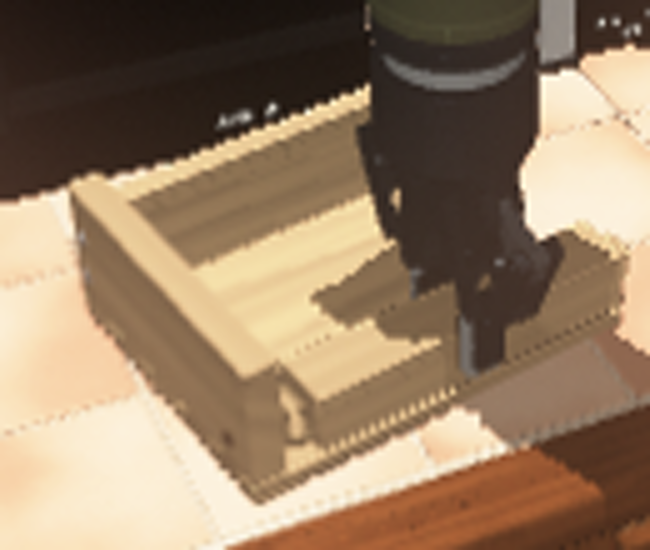

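View pics/w8.png

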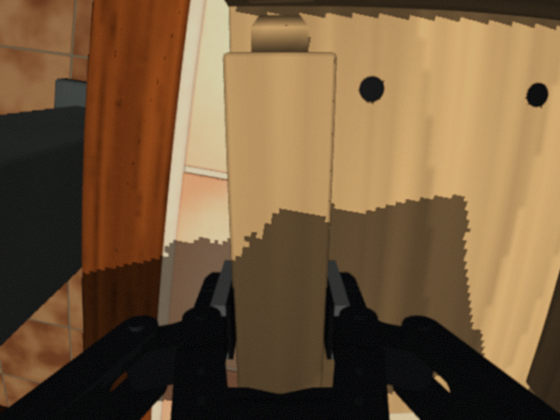

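```bash
python3 -m handwheel '[[[0,-0.1,0],[0,0,0],0],[[0,-0.1,0],[0,0,0],0],[[0,-0.1,0],[0,0,0],0],[[0,0,0],[0,0,0],0],[[0,0,0],[0,0,0],0]]';  python3 -c 'from h import *;st()';python3 -m handwheel '[[[0,-0.07,0],[0,0,0],0],[[0,0,0],[0,0,0],0],[[0,0,0],[0,0,0],0]]';  python3 -c 'from h import *;st()'
```

```text
time_s: 11.88
tool_pos: [0.4163, 0.1826, 0.02]
eef_rot: [0.0, 0.996, 0.092, -0.001]
wrist_force: [-0.7, -1.0, -1.1]
opening: 0.0328
t 11.8833 ex 0.4426 ey 0.1037 z 0.0200 F ex,ey,z -0.83 -0.89 -1.14 op 0.0328 j6 0.0726
 tool y: yaw -79.39, pitch(deg) 0.00 roll -0.09 tq [-0.01 -0.01 -0.  ]
time_s: 12.13
tool_pos: [0.4158, 0.185, 0.02]
eef_rot: [0.0, 0.996, 0.092, -0.001]
wrist_force: [0.6, -0.7, -1.6]
opening: 0.0329
t 12.1333 ex 0.4425 ey 0.1061 z 0.0200 F ex,ey,z 0.5 -0.81 -1.56 op 0.0329 j6 0.0757
 tool y: yaw -79.42, pitch(deg) 0.02 roll -0.10 tq [0.02 0.06 0.  ]
```

```bash
for k in 1 ; do :; done; python3 -m handwheel '[[[0,-0.05,0],[0,0,0],0],[[0,0,0],[0,0,0],0],[[0,0,0],[0,0,0],0]]';  python3 -c 'from h import *;st()';python3 -m handwheel '[[[0,-0.03,0],[0,0,0],0],[[0,0,0],[0,0,0],0],[[0,0,0],[0,0,0],0]]';  python3 - <<'E'
from h import *
st()
snap('wrist','w9');snap('scene','scene9')
b=load('scene9')['img'][:,:,::-1][230:300,190:290]
b=cv2.resize(b,None,fx=4,fy=4,interpolation=cv2.INTER_CUBIC)
w=load('w9')['img'][0:140,180:380,::-1]; w=cv2.resize(w,None,fx=2,fy=2)
cv2.imwrite('pics/c9.png',np.hstack([b,w]))
E
```

```text
time_s: 12.38
tool_pos: [0.4154, 0.187, 0.02]
eef_rot: [0.0, 0.996, 0.092, -0.001]
wrist_force: [-0.3, -0.6, -1.8]
opening: 0.0326
t 12.3833 ex 0.4425 ey 0.1081 z 0.0200 F ex,ey,z -0.4 -0.54 -1.83 op 0.0326 j6 0.0781
 tool y: yaw -79.42, pitch(deg) 0.02 roll -0.10 tq [ 0.03 -0.04  0.01]
time_s: 12.63
tool_pos: [0.4152, 0.1881, 0.02]
eef_rot: [0.0, 0.996, 0.092, -0.001]
wrist_force: [0.1, 0.2, -0.6]
opening: 0.0328
t 12.6333 ex 0.4425 ey 0.1093 z 0.0200 F ex,ey,z 0.16 0.21 -0.63 op 0.0328 j6 0.0794
 tool y: yaw -79.42, pitch(deg) 0.02 roll -0.10 tq [ 0.   -0.01  0.06]
```

View pics/c9.png

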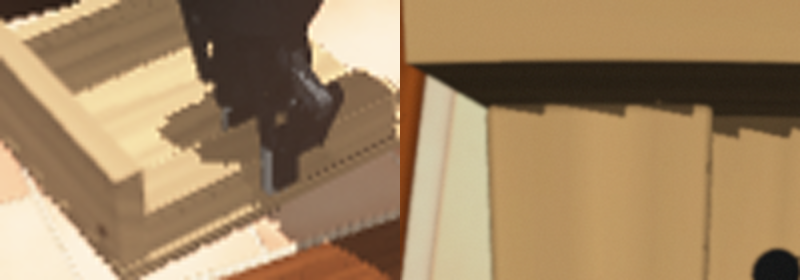

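```bash
python3 -m handwheel '[[[0,0,0.015],[0,0,0],0],[[0,0,0],[0,0,0],0],[[0,0,0],[0,0,0],0]]';  python3 -c 'from h import *;st()';python3 -m handwheel '[[[0,-0.03,0],[0,0,0],0],[[0,0,0],[0,0,0],0],[[0,0,0],[0,0,0],0]]';  python3 -c 'from h import *;st()'
```

```text
time_s: 12.98
tool_pos: [0.4153, 0.1879, 0.0197]
eef_rot: [0.0, 0.996, 0.092, -0.001]
wrist_force: [-0.9, -0.2, 3.6]
opening: 0.0329
t 12.9833 ex 0.4426 ey 0.1091 z 0.0197 F ex,ey,z -0.89 -0.09 3.63 op 0.0329 j6 0.0772
 tool y: yaw -79.43, pitch(deg) 0.03 roll -0.08 tq [0.03 0.09 0.02]
time_s: 13.23
tool_pos: [0.4152, 0.1881, 0.0197]
eef_rot: [0.001, 0.996, 0.092, -0.001]
wrist_force: [0.0, -2.7, 6.4]
opening: 0.0325
t 13.2333 ex 0.4425 ey 0.1092 z 0.0197 F ex,ey,z -0.47 -2.64 6.35 op 0.0325 j6 0.0797
 tool y: yaw -79.49, pitch(deg) 0.14 roll -0.09 tq [-0.33 -0.03  0.01]
```

```bash
python3 -m handwheel '[[[0,-0.02,0],[0,0,0],0],[[0,0,0],[0,0,0],0],[[0,0,0],[0,0,0],0]]';  python3 -c 'from h import *;st()'
```

```text
time_s: 13.48
tool_pos: [0.4152, 0.1883, 0.0197]
eef_rot: [0.002, 0.996, 0.091, -0.001]
wrist_force: [-0.1, -4.4, 5.8]
opening: 0.0326
t 13.4833 ex 0.4426 ey 0.1095 z 0.0197 F ex,ey,z -0.88 -4.33 5.78 op 0.0326 j6 0.0811
 tool y: yaw -79.53, pitch(deg) 0.19 roll -0.09 tq [-0.43 -0.06  0.03]
```

```bash
python3 -m handwheel '[[[0,0,-0.01],[0,0,0],0],[[0,0,0],[0,0,0],0],[[0,0,0],[0,0,0],0]]';  python3 -c 'from h import *;st()';python3 -m handwheel '[[[0,-0.02,0],[0,0,0],0],[[0,0,0],[0,0,0],0],[[0,0,0],[0,0,0],0]]';  python3 - <<'E'
from h import *
st()
snap('wrist','w10')
w=load('w10')['img'][0:140,180:380,::-1]; w=cv2.resize(w,None,fx=4,fy=4,interpolation=cv2.INTER_CUBIC)
cv2.imwrite('pics/c10.png',w)
E
```

```text
time_s: 13.73
tool_pos: [0.4151, 0.1889, 0.0198]
eef_rot: [0.001, 0.996, 0.092, -0.001]
wrist_force: [1.7, -4.1, 2.1]
opening: 0.033
t 13.7333 ex 0.4425 ey 0.1101 z 0.0198 F ex,ey,z 0.94 -4.31 2.07 op 0.033 j6 0.0823
 tool y: yaw -79.49, pitch(deg) 0.13 roll -0.11 tq [-0.63 -0.25 -0.04]
time_s: 13.98
tool_pos: [0.4151, 0.1889, 0.0198]
eef_rot: [0.002, 0.996, 0.091, -0.001]
wrist_force: [1.1, -5.6, 2.5]
opening: 0.0329
t 13.9833 ex 0.4425 ey 0.1101 z 0.0198 F ex,ey,z 0.03 -5.73 2.46 op 0.0329 j6 0.084
 tool y: yaw -79.52, pitch(deg) 0.22 roll -0.12 tq [-0.87 -0.4   0.04]
```

View pics/c10.png

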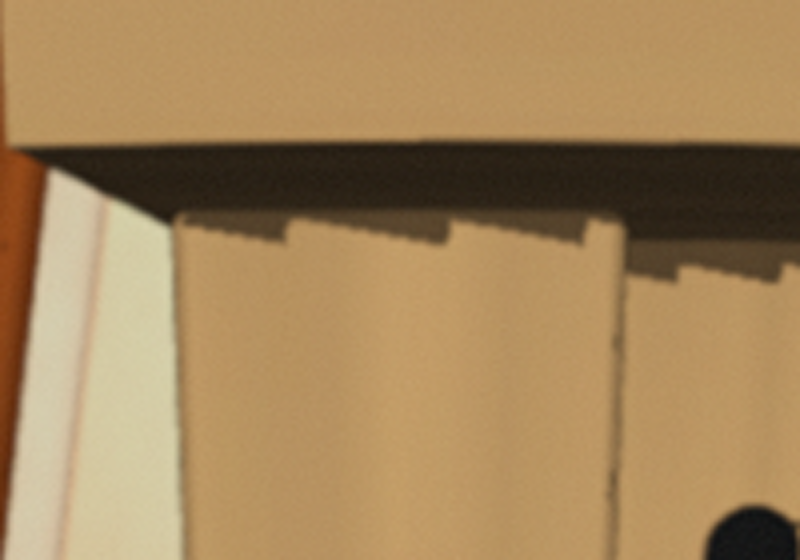

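```bash
python3 -m handwheel '[[[0,-0.04,0],[0,0,0],0],[[0,0,0],[0,0,0],0],[[0,0,0],[0,0,0],0],[[0,0,0],[0,0,0],0],[[0,0,0],[0,0,0],0]]';  python3 -c 'from h import *;st()';python3 -m handwheel '[[[0,-0.02,0],[0,0,0],0],[[0,0,0],[0,0,0],0],[[0,0,0],[0,0,0],0],[[0,0,0],[0,0,0],0]]';  python3 -c 'from h import *;st()'
```

```text
time_s: 14.45
tool_pos: [0.415, 0.1888, 0.0198]
eef_rot: [0.003, 0.996, 0.091, -0.001]
wrist_force: [3.0, -8.1, 2.1]
opening: 0.033
t 14.45 ex 0.4424 ey 0.1101 z 0.0198 F ex,ey,z 1.51 -8.52 2.15 op 0.033 j6 0.0872
 tool y: yaw -79.59, pitch(deg) 0.37 roll -0.14 tq [-1.27 -0.5   0.16]
time_s: 14.78
tool_pos: [0.4149, 0.1888, 0.0198]
eef_rot: [0.004, 0.996, 0.09, -0.001]
wrist_force: [3.2, -9.2, 2.8]
opening: 0.0326
t 14.7833 ex 0.4424 ey 0.1101 z 0.0198 F ex,ey,z 1.47 -9.59 2.82 op 0.0326 j6 0.0889
 tool y: yaw -79.62, pitch(deg) 0.45 roll -0.15 tq [-1.55 -0.59  0.16]
```

```bash
python3 -m handwheel '[[[0,0,0],[0.08,0,0],0],[[0,-0.02,0],[0,0,0],0],[[0,0,0],[0,0,0],0],[[0,0,0],[0,0,0],0],[[0,0,0],[0,0,0],0]]';  python3 -c 'from h import *;st()'
```

```text
time_s: 15.2
tool_pos: [0.4148, 0.1889, 0.0197]
eef_rot: [0.001, 0.996, 0.09, -0.001]
wrist_force: [2.5, -9.4, 2.0]
opening: 0.0331
t 15.2 ex 0.4423 ey 0.1102 z 0.0197 F ex,ey,z 0.78 -9.66 2.02 op 0.0331 j6 0.085
 tool y: yaw -79.65, pitch(deg) 0.13 roll -0.17 tq [-1.82 -0.75  0.08]
```

```bash
python3 -m handwheel '[[[0,-0.03,0],[0.04,0,0],0],[[0,0,0],[0,0,0],0],[[0,0,0],[0,0,0],0],[[0,0,0],[0,0,0],0],[[0,0,0],[0,0,0],0]]';  python3 -c 'from h import *;st()'; python3 -m handwheel '[[[0,0,0],[0,0,0],0],[[0,0,0],[0,0,0],0],[[0,0,0],[0,0,0],0]]';  python3 -c 'from h import *;st()'
```

```text
time_s: 15.62
tool_pos: [0.4148, 0.189, 0.0197]
eef_rot: [0.001, 0.996, 0.09, -0.002]
wrist_force: [3.7, -12.1, 1.2]
opening: 0.0326
t 15.6167 ex 0.4423 ey 0.1102 z 0.0197 F ex,ey,z 1.4 -12.56 1.23 op 0.0326 j6 0.0847
 tool y: yaw -79.69, pitch(deg) 0.05 roll -0.18 tq [-2.29 -0.97  0.17]
time_s: 15.87
tool_pos: [0.4148, 0.189, 0.0197]
eef_rot: [0.001, 0.996, 0.09, -0.002]
wrist_force: [3.8, -10.8, 2.4]
opening: 0.0328
t 15.8667 ex 0.4423 ey 0.1102 z 0.0197 F ex,ey,z 1.82 -11.29 2.43 op 0.0328 j6 0.0847
 tool y: yaw -79.70, pitch(deg) 0.05 roll -0.18 tq [-2.24 -0.99  0.15]
```

Run:
```python
from h import *
F=[]
for i in range(16):
    d=manip.grab_frame(['wrist','scene','top'][i%3]) ; f=manip.sense()['wrist_force']; F.append([f@ex,f@ey,f[2]])
print(np.mean(F,0),np.std(F,0)); st()
snap('wrist','w11');snap('scene','scene11')
b=load('scene11')['img'][:,:,::-1][150:310,120:320]
b=cv2.resize(b,(400,320),interpolation=cv2.INTER_CUBIC)
w=load('w11')['img'][0:160,180:380,::-1]; w=cv2.resize(w,None,fx=2,fy=2)
cv2.imwrite('pics/c11.png',np.hstack([b,w]))
```

```text
[  1.497221   -11.81174286   1.74224252] [0.55385892 0.57437893 0.58735131]
t 16.6667 ex 0.4423 ey 0.1102 z 0.0197 F ex,ey,z 1.05 -11.43 2.01 op 0.0329 j6 0.0847
 tool y: yaw -79.70, pitch(deg) 0.05 roll -0.18 tq [-2.24 -0.95  0.21]
```

View pics/c11.png

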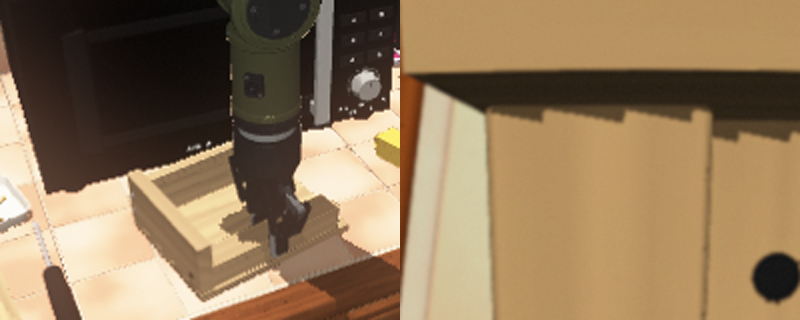

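Run:
```python
from h import *
d=load('w11')
for u,v in [(225,54),(334,54)]: p=onz(d,u,v,.047);print('rail shoulder',(p@ex).round(4),(p@ey).round(4))
for u,v in [(223,54)]: p=onz(d,u,v,.047);print(p)
p=onz(d,340,36,.083);print('panel top inner edge ey',(p@ey).round(4))
p=onz(d,355,67,.013);print('board/panel line ey',(p@ey).round(4))
```

```text
rail shoulder 0.4265 0.1977
rail shoulder 0.4585 0.1975
[0.38273826 0.27201744 0.047     ]
panel top inner edge ey 0.1979
board/panel line ey 0.1958
```

The shoulder measures flush with the panel face (0.1976 against 0.1975–0.1979) and the push is steady at about 11.8 N, so I'm handing in.

```bash
python3 -c 'from h import *;print(manip.hand_in());st()'
```

```text
the job is handed in; nothing more can be done
None
the job is handed in; nothing more can be done
```

The rail is fully home in the rack's side panel, and I handed the job in with the arm still gripping it at 80 N and pushing it against the panel. No verdict was reported.

I chose the pale rail on the right, not the yellow look-alike. I carried it to the open end of the rack, slid one tenon into the mortise, set it on the back board and pushed it endwise until the shoulder stopped on the panel.

| Last check | Result |
|---|---|
| Shoulder position (wrist camera) | 0.1976 m along the rack's y direction from the base; panel inner face 0.1975–0.1979 m, so it is closed flat |
| Endwise push | mean 11.8 N with about 0.6 N of noise, over 0.8 s |
| Upward force | about 2 N, so the rail lies lightly on the board |
| Sideways force | about 1.5 N |
| Tool angle | pitch within 0.1°, roll 0.2° |
| Time | about 17 s of the 51 s allowed |

- **Small disagreement:** one rough pixel on the board/panel line read 0.1958 m, about 2 mm off the other readings, which is within the camera calibration.
- **Joint 6 margin:** this joint came close to its lower limit (0.0437 against 0.04) while lowering the rail, but every reading I took was inside the range. It ended at 0.085.
- **Other objects:** I did not go near the jars or the screwdriver, but I did not re-measure their positions at the end.

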